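# Clip an instrument module on the sloping bench rail

### The arm

A 6-joint arm with a two-finger parallel gripper is mounted at the origin on the work surface. World frame = base frame: x ahead of the robot, y to its left, z up, the work surface at z = 0. Lengths are in m, angles in rad, forces in N, time in s.
With the tool pointing down it reaches from about 0.35 to 0.85 m from the base axis. Payload 8.1 kg.
Tool frame: the origin (TCP) lies at the very end of the fingers, on their centre line; the grasp point (between the pads) lies 19 mm behind it; z points along the fingers, y is the line along which they close (so a half turn about z gives the same grasp; the last joint's range is limited). The gripper opens to 93 mm and grips with 3 to 60 N. Pads are 15 mm wide; open, the fingers measure 128 mm over their backs; the gripper's body (75 mm by 188 mm) begins 65 mm behind the grasp point.
Start: joints at [-1.384, 0.13, 1.488, -0, 1.523, -0.085], TCP at [0.161, -0.578, 0.219] pointing down, gripper open.
Joint ranges: [-2.96, 2.96], [-0.89, 2.26], [0.02, 2.5], [-1.34, 4.48], [0, 2.73], [-2.66, 2.66]. Speed limits (rad/s): [2.39, 2.39, 2.79, 3.14, 3.14, 3.14].

### API

Orientations are given as a rotation vector (axis times angle).
In Python, from plant import robot gives the robot as it stands.
- The arm moves only by the tool play_rows, never from a script. Its argument "deltas" is one flat list of numbers, 5 for each row, row after row: the shift along the tool's x, y, z in mm, then the turn about the tool's z in degrees, then the finger opening in mm, from 0 to 93. A call has 1 to 10 rows; each row shifts and turns the commanded pose from where the row before left it, along the tool's axes as they then stand; what a row does not reach is not made up. A row lasts 1/12 s, in which the tool goes at most 41.7 mm and 7.16 degrees, less where a joint would pass 70% of its speed; a pose out of reach is approached as far as the arm can. A call with a gripper value outside its range is refused whole. The fingers move at their own pace and stop on an object; "newtons" is the grip in N (left out, the last holds). Time passes only in rows, so rows that do not move let the fingers close. It gives the time, the measured TCP pose, the force, the opening and the grip force at its end, in the units of the state.
- robot.read_state(): the state, without advancing time (a new reading comes with each control period).
- robot.read_camera(name): name is "scene" or "top" or "wrist"; returns a dict with "pixels" (400x640x3 uint8, blue, green, red), "mtx" (3x3 intrinsics, pixels), "D" ([k1, k2, p1, p2, k3] as OpenCV has them; the pictures are not rectified), "eye" and "rotation" of the camera in the world. Camera axes: x right, y up, looking along -z (the intrinsics and any distortion apply to the point x, -y, -z); pixel columns grow to the right and rows downward; lengths in m; the calibration is good to about 2 mm. A picture is of the moment at which its call begins. There is no depth.
- robot.close_job(): hands the job in; it is judged then, once.
The state is a dict: "t": time; "q": joint angles; "dq": joint speeds; "joint_torque": joint torques, N m; "tool_pos": TCP position; "orientation": TCP orientation; "force": force on the tool from outside, world axes, zero at the start; "wrist_torque": the same for the moment, N m; "opening": finger opening in m; "gripper_force": force on a finger pad.
Only numpy, scipy, OpenCV 4.12 (cv2) and the standard library are available. Lean on these libraries where they do the work, as an engineer would, in place of code of your own. Each camera call takes 0.05 s, during which the arm holds its last target. There are 200 camera calls.

### The job

Mount the blue module on the console's rail in line with the green marker: with its foot end held up, hook its lip under the rail's upper edge, then tilt the foot down until the orange clip snaps in under the lower edge and the module sits flat, and let go of it. Go gently and feel for the rail instead of forcing the module against it: at most 12 N while hooking and at most 40 N while snapping it in, and leave everything else on the bench where it is.

Things in the scene. Friction and masses are not known exactly. Their poses are not given: they have to be found in the camera images.
- module: blue module to mount, 0.2 kg. Block 68 (x) x 40 (y) x 36 (z) mm on feet, 56 mm tall overall. Origin: under its centre, at the level of its feet. x points to its lip end (black front with green window on top), -x to its foot end (orange stripe on top, orange clip), z up. The block's underside, the seat that comes to lie on the rail, is at z = 20 mm
- grip (a point): centre of the module's two flat sides (faces +y and -y, 40 mm apart), good to grip: module frame (0, 0, 46) mm. The pads may let the module pivot a little about this line
- lip (a point): inner upper edge of the toe of the module's lip, module frame (21, 0, 10) mm. The lip, 36 mm wide in y, is a wall from the seat down to z = 0, inner face x = 26, outer face x = 32 mm; the toe, z = 0 to 10 mm, reaches inward from it to x = 21 mm. So the slot between toe and seat is 10 mm high and 5 mm deep
- clip (a joint): travel of the orange foot clip (m): 0 closed, grows outward (module -x), at most 0.007. Nose tip at module x = -21, z = 13 mm, with a ramp down to x = -26.5, z = 0. Spring 2 N when closed, plus 0.7 N per mm. Pressed over the rail it goes out about 3 mm and springs back to 0 just before the module lies flat. This takes 5 to 15 N on the tool; lip and foot together bear up to twice that
- console: fixed grey and white console, 360 mm wide (y), with a blue sloping panel that faces the robot and carries an aluminium rail. Origin under its centre, x away from the robot, y along the rail; turned up to 0.2 rad. The white ledge at its top rear is 94 mm above the bench, from x = 78 to 122 mm
- panel: the blue panel. Origin: centre of its surface, 55 mm above the bench. x uphill (0.45 rad above level), y along the rail, z out of the panel. A mounted module has the same axes, its origin at z = 9 mm, about 1 mm downhill of the rail's middle. Two modules (grey, white; 40 mm wide) sit at y = -138 and +138 mm, the rail between is free
- rail_mid (a point): nominal middle of the rail's top: panel frame (0, 0, 29) mm. The rail is a T along y: web 24 mm wide, flange 50 mm wide (x) and 5 mm thick (z = 24 to 29 mm). Bolted in long slots, the real rail is fixed up to 16 mm uphill or downhill of this point, unmeasured: feel for it. With the module level (0.45 rad foot up) the toe slides downhill under the flange with about 2.5 mm of height to spare
- marker: green pointer on the console's ledge, 12 mm wide (y), 10 mm tall, pointing at the robot; origin under its centre, same axes as the console. It shows where along the rail the module's middle belongs
- vial_red: clear sample vial with red cap, 28 mm across, 64 mm tall; origin under its foot (bystander)
- vial_white: the same vial with a white cap (bystander)
- dropper: blue bottle with black cap, 44 mm across, 110 mm tall; origin under its foot (bystander)
- beaker: empty glass beaker, 72 mm across, 90 mm tall; origin under its foot (bystander)
- spare: a grey module body without an orange clip, a discarded part, 68 x 40 x 56 mm; origin under its centre (bystander)
- driver: red-handled screwdriver, 170 mm long, lying on the bench (bystander)
- dish: shallow glass dish, 90 mm across, 14 mm high (bystander)

How it is judged:
By the outcome, as a careful person would: the job done as asked, in the order asked, and still so for the second after the job is handed in, with the robot touching nothing.
It also fails if it takes over 48 s, if anything falls off the work surface, if the arm or the gripper's body presses on something with over 40 N, if the wrist force passes 120 N, or if a joint passes its speed limit or range.

## Working session

There is one attempt and no reset: what is moved stays moved. The work goes in short steps, Python scripts to look and compute and a tool call to move; the robot and the scene stay as the last step left them, time stands still between calls to the robot, and variables do not carry over. Pictures are saved under pics/ and viewed, at most 10 in all, crops included, and the job is handed in when it is done.

Besides the shell and the picture viewer there is one more tool, called after "Emit:" as name(argument=value, ...), one argument or row to a line, values as JSON. play_rows: Moves the arm, as the interface text tells. Its arguments: {"type":"object","properties":{"deltas":{"type":"array"},"newtons":{"type":"number"}},"required":["deltas"]}

```bash
ls; mkdir -p pics
python3 - <<'E'
from plant import robot
import cv2,numpy as np
ims=[]
for n in ("scene","top"):
    c=robot.read_camera(n); cv2.imwrite(f"pics/{n}0.png",c["pixels"]); print(n,c["mtx"].tolist(),c["D"],c["eye"],np.round(c["rotation"],3).tolist())
s=robot.read_state(); print(s["t"],s["tool_pos"],s["orientation"],s["force"],s["opening"])
E
```

```text
pics
scene [[471.0779438918908, 0.0, 321.3733653275418], [0.0, 471.0779438918908, 202.98076267639192], [0.0, 0.0, 1.0]] [-0.08620993  0.          0.          0.          0.        ] [ 1.23908395 -0.22584928  1.04228999] [0.602, 0.406, 1.175]
top [[486.6005206835088, 0.0, 311.59316790049724], [0.0, 486.6005206835088, 193.15616976904718], [0.0, 0.0, 1.0]] [-0.02892767  0.          0.          0.          0.        ] [0.39468201 0.04997505 1.42468379] [0.081, -0.105, -1.565]
0.1 [ 0.16101772 -0.57743332  0.21766935] [-3.11092907e+00 -4.25388520e-01  6.11310876e-05] [1.3779227  0.06309293 0.15124033] 0.09302857127724116
```

View pics/scene0.png

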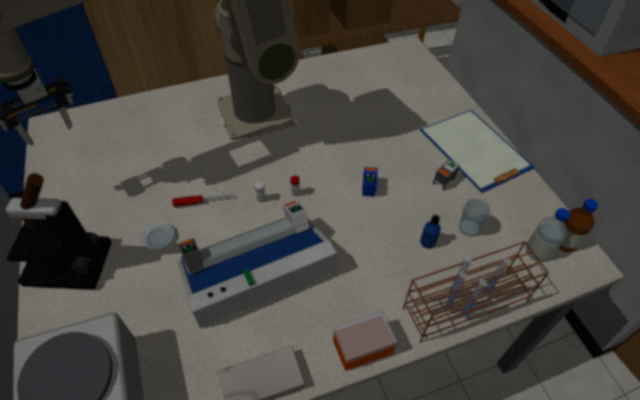

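View pics/top0.png

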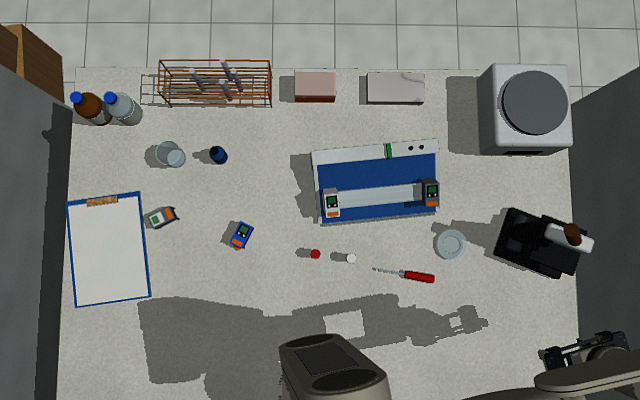

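```bash
cat > h.py <<'E'
import cv2,numpy as np
from scipy.spatial.transform import Rotation as R
from plant import robot
def cam(n):
    c=robot.read_camera(n); c["R"]=R.from_rotvec(c["rotation"]).as_matrix(); return c
def ray(c,uv):
    p=cv2.undistortPoints(np.array([[uv]],float),np.array(c["mtx"]),np.array(c["D"]))[0,0]
    d=c["R"]@np.array([p[0],-p[1],-1.]); return np.array(c["eye"]),d/np.linalg.norm(d)
def onz(c,uv,z):
    e,d=ray(c,uv); return e+d*(z-e[2])/d[2]
def tri(rays):
    A=np.zeros((3,3));b=np.zeros(3)
    for e,d in rays:
        P=np.eye(3)-np.outer(d,d);A+=P;b+=P@e
    return np.linalg.solve(A,b)
def proj(c,p):
    q=c["R"].T@(np.array(p)-c["eye"]); q=q*[1,-1,-1]
    return cv2.projectPoints(q.reshape(1,3),np.zeros(3),np.zeros(3),np.array(c["mtx"]),np.array(c["D"]))[0].ravel()
def blobs(im,lo,hi,box=None,minA=8):
    h=cv2.cvtColor(im,cv2.COLOR_BGR2HSV); m=cv2.inRange(h,np.array(lo),np.array(hi))
    if box: k=np.zeros_like(m);x0,y0,x1,y1=box;k[y0:y1,x0:x1]=255;m&=k
    n,l,s,c=cv2.connectedComponentsWithStats(m)
    return [(s[i,4],c[i].round(2),(l==i).astype(np.uint8)) for i in range(1,n) if s[i,4]>=minA],m
E
python3 - <<'E'
from h import *
np.set_printoptions(precision=4,suppress=True)
boxes=dict(top=((220,212,265,258),(375,135,400,165),(300,130,450,230)),scene=((350,155,390,205),(235,262,265,292),(170,195,345,300)))
cr=[]
for n in("top","scene"):
    c=cam(n);im=c["pixels"];bm,bk,bp=boxes[n]
    print(n)
    for nm,lo,hi,b in(("orange",(5,120,90),(18,255,255),bm),("green",(45,100,50),(80,255,255),bm),("blue",(105,120,40),(130,255,255),bm),("marker",(45,100,50),(80,255,255),bk),("panel",(100,100,30),(130,255,255),bp)):
        B,m=blobs(im,lo,hi,b,4)
        for a,ce,k in B:
            if nm=="panel" and a<300: continue
            r=cv2.minAreaRect(cv2.findNonZero(k)); 
            print(nm,a,ce,np.round(cv2.boxPoints(r),1).tolist())
            if nm in("orange","green"):print("   z56",onz(c,ce,.056))
            if nm=="marker":print("   z94,104",onz(c,ce,.094),onz(c,ce,.104))
    x0,y0,x1,y1=bp; k=cv2.resize(im[y0:y1,x0:x1],None,fx=4.5,fy=4.5,interpolation=2)[:, :790]
    x0,y0,x1,y1=bm; cr.append(cv2.resize(im[y0:y1,x0:x1],(300,300),interpolation=2))
    if n=="top": cr.append(cv2.resize(im[130:230,305:445],(420,300),interpolation=2)); 
    else: cr.append(cv2.resize(im[195:315,175:343],(420,300),interpolation=2))
cv2.imwrite("pics/c1.png",np.vstack([np.hstack(cr[:2]),np.hstack(cr[2:])]))
E
```

```text
top
orange 35 [236.63 242.06] [[231.8000030517578, 241.39999389648438], [233.1999969482422, 238.60000610351562], [241.60000610351562, 242.8000030517578], [240.1999969482422, 245.60000610351562]]
   z56 [0.4191 0.2392 0.056 ]
orange 20 [235.95 247.5 ] [[232.0, 247.3000030517578], [233.0, 245.0], [240.0, 248.0], [239.0, 250.3000030517578]]
   z56 [0.404  0.2408 0.056 ]
green 49 [243.41 229.  ] [[238.60000610351562, 229.8000030517578], [241.1999969482422, 224.60000610351562], [248.0, 228.0], [245.39999389648438, 233.1999969482422]]
   z56 [0.4556 0.2209 0.056 ]
blue 199 [241.52 235.44] [[229.0, 242.0], [239.60000610351562, 220.8000030517578], [253.60000610351562, 227.8000030517578], [243.0, 249.0]]
marker 56 [388.91 150.38] [[387.0, 144.0], [391.0, 144.0], [391.0, 157.0], [387.0, 157.0]]
   z94,104 [ 0.6746 -0.185   0.094 ] [ 0.6725 -0.1833  0.104 ]
panel 4449 [376.38 183.55] [[316.1000061035156, 164.89999389648438], [434.0, 152.8000030517578], [439.8999938964844, 211.0], [322.1000061035156, 223.10000610351562]]
scene
orange 15 [370.73 168.47] [[367.0, 168.0], [374.0, 168.0], [374.0, 169.0], [367.0, 169.0]]
   z56 [0.4162 0.2377 0.056 ]
blue 251 [369.2  184.05] [[363.0, 170.0], [376.0, 170.0], [376.0, 195.0], [363.0, 195.0]]
marker 73 [248.11 276.62] [[243.10000610351562, 270.79998779296875], [247.8000030517578, 268.8999938964844], [253.3000030517578, 282.70001220703125], [248.60000610351562, 284.6000061035156]]
   z94,104 [ 0.6676 -0.1854  0.094 ] [ 0.6737 -0.1858  0.104 ]
panel 2435 [251.28 259.62] [[183.6999969482422, 266.1000061035156], [315.1000061035156, 222.3000030517578], [323.8999938964844, 248.6999969482422], [192.5, 292.5]]
```

View pics/c1.png

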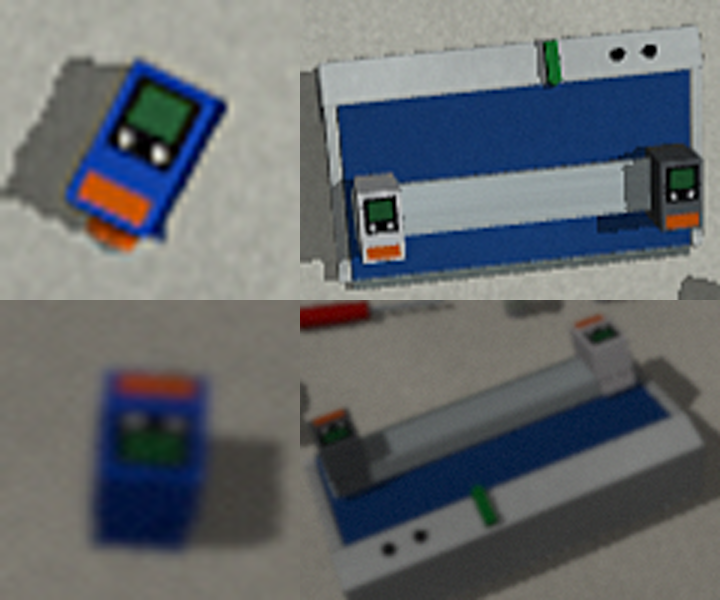

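Emit:
play_rows(
  deltas=[33,-21.7,-8.5,0,93,33,-21.7,-8.5,0,93,33,-21.7,-8.5,0,93,33,-21.7,-8.5,0,93,33,-21.7,-8.5,0,93,33,-21.7,-8.5,0,93,33,-21.7,-8.5,0,93,33,-21.7,-8.5,0,93,33,-21.7,-8.5,0,93,33,-21.7,-8.5,0,93],
)

```text
t: 1.03
tool_pos: [0.4216, -0.2786, 0.3041]
orientation: [3.112, 0.425, 0.0]
force: [0.0, -0.7, 0.4]
opening: 0.0932
gripper_force: 0.0
```

Emit:
play_rows(
  deltas=[33,-21.7,-8.5,0,93,33,-21.7,-8.5,0,93,33,-21.7,-8.5,0,93,0,0,0,5,93,0,0,0,5,93,0,0,0,0,93],
)

```text
t: 1.53
tool_pos: [0.4991, -0.1901, 0.329]
orientation: [-3.138, -0.149, 0.0]
force: [0.2, -0.7, -0.1]
opening: 0.093
gripper_force: 0.0
```

Run:
```python
from h import *
c=cam("wrist"); cv2.imwrite("pics/w1.png",c["pixels"]); np.savez("w1.npz",**{k:c[k] for k in c})
print(c["eye"],c["rotation"],c["mtx"],c["D"])
```

```text
[ 0.57009743 -0.18211076  0.49493991] [-0.21155318  0.19310601 -1.46626073] [[348.51809088   0.         315.60696168]
 [  0.         348.51809088 199.28486065]
 [  0.           0.           1.        ]] [0.01347444 0.         0.         0.         0.        ]
```

View pics/w1.png

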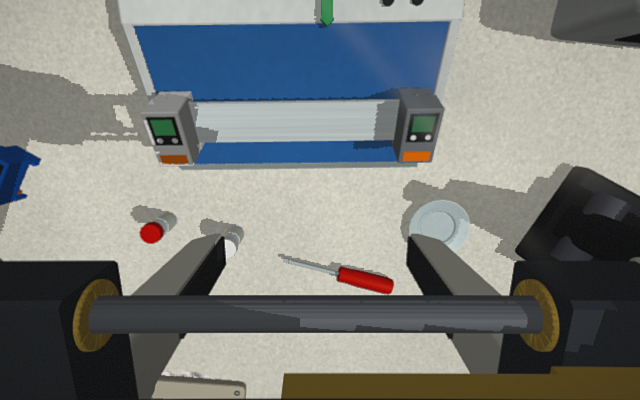

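Run:
```python
from h import *
np.set_printoptions(precision=4,suppress=True)
c=dict(np.load("w1.npz")); im=c["pixels"]; hsv=cv2.cvtColor(im,cv2.COLOR_BGR2HSV)
m=cv2.inRange(hsv,(100,100,30),(130,255,255))
T=[]
for u in range(205,385,6):
    v=np.where(m[:200,u]>0)[0]
    runs=np.split(v,np.where(np.diff(v)>3)[0]+1)
    runs=[(r[0],r[-1]) for r in runs if len(r)>3]
    T.append((u,runs))
for t in T[::5]:print(t)
def line(pts):
    pts=np.array(pts,float); p=np.polyfit(pts[:,0],pts[:,1],1)
    for _ in range(3):
        r=abs(pts[:,1]-np.polyval(p,pts[:,0])); p=np.polyfit(pts[r<1.5][:,0],pts[r<1.5][:,1],1)
    return p
top=line([(u,r[0][0]-.5) for u,r in T if len(r)==2 and not 310<u<340])
rt=line([(u,r[0][1]+.5) for u,r in T if len(r)==2]); rb=line([(u,r[1][0]-.5) for u,r in T if len(r)==2 and u<350]); bt=line([(u,r[1][1]+.5) for u,r in T if len(r)==2])
print(top,rt,rb,bt)
P=lambda l,u:(u,np.polyval(l,u))
a=onz(c,P(top,210),.0935);b=onz(c,P(top,380),.0935)
yv=(a-b)/np.linalg.norm(a-b);yaw=np.arctan2(-yv[0],yv[1]);print("yaw",yaw,a,b)
X=np.array([np.cos(yaw),np.sin(yaw),0]);Y=np.array([-np.sin(yaw),np.cos(yaw),0])
mk=np.array([.672,-.185,.099]); print("marker wrist px",proj(c,mk))
n=np.array([0,0,1])*np.cos(.45)-X*np.sin(.45); up=X*np.cos(.45)+np.array([0,0,1])*np.sin(.45)
def onpl(uv,p0):
    e,d=ray(c,uv);return e+d*((p0-e)@n)/(d@n)
q=onpl(P(bt,300),a); print("panel bottom",q, "len uphill",(a-q)@up)
ctr=(a+up*0); ax=a@X; bx=q@X; print("console-x of ledge",ax,"bottom",bx,bx-ax,"z",q[2])
# console origin x from ledge (78mm)
x0=ax-.078; print("x0 from ledge",x0)
pc=X*x0+np.array([0,0,.055]); print("panel z at x=78",.055+.078*np.tan(.45))
for nm,l,zz in(("rail up",rt,.029),("rail low",rb,.029)):
    for u in(220,300,345):
        g=onpl(P(l,u),pc+n*zz); print(nm,u,g,"panel x",(g-pc)@up)
print("marker along-rail Y:",mk@Y, "wrist marker",onz(c,(326.5,24),.099)@Y)
r=pc+n*.029; r=r+Y*(mk@Y); print("nominal rail mid at marker",r)
s=robot.read_state();print(s["t"],s["tool_pos"],s["q"])
# marker in wrist
B,_=blobs(im,(45,100,50),(80,255,255),(300,0,350,40),4)
for A,ce,k in B: print(A,ce)
```

```text
(205, [(np.int64(25), np.int64(100)), (np.int64(143), np.int64(163))])
(235, [(np.int64(25), np.int64(100)), (np.int64(143), np.int64(163))])
(265, [(np.int64(25), np.int64(99)), (np.int64(142), np.int64(162))])
(295, [(np.int64(24), np.int64(99)), (np.int64(142), np.int64(162))])
(325, [(np.int64(26), np.int64(99)), (np.int64(141), np.int64(161))])
(355, [(np.int64(23), np.int64(98)), (np.int64(141), np.int64(161))])
[-0.0142 27.8241] [ -0.0125 103.382 ] [ -0.0154 145.7215] [ -0.0123 166.072 ]
yaw 0.10884587091101278 [ 0.641  -0.064   0.0935] [ 0.6603 -0.2409  0.0935]
marker wrist px [328.1847   2.8509]
panel bottom [ 0.4933 -0.1676  0.0172] len uphill 0.17546610914288321
console-x of ledge 0.6302136387197411 bottom 0.4722156891809334 -0.15799794953880775 z 0.017178290118246342
x0 from ledge 0.5522136387197412
panel z at x=78 0.09267829511809311
rail up 220 [ 0.5655 -0.0746  0.0881] panel x 0.016095319415767823
rail up 300 [ 0.5753 -0.1638  0.0881] panel x 0.016066663772111432
rail up 345 [ 0.5807 -0.214   0.0881] panel x 0.015977119765802517
rail low 220 [ 0.5162 -0.0696  0.0647] panel x -0.03781397881656248
rail low 300 [ 0.5271 -0.1668  0.0648] panel x -0.03752334604310288
rail low 345 [ 0.5331 -0.2215  0.0648] panel x -0.03741121799956581
marker along-rail Y: -0.25690527679301367 wrist marker -0.2550943569706815
nominal rail mid at marker [ 0.5643 -0.1968  0.0811]
1.5833 [ 0.4987 -0.1906  0.3289] [-0.4611 -0.0673  1.4914 -0.0001  1.718   1.0102]
267 [326.91  11.62]
```

Emit:
play_rows(
  deltas=[-7.2,-37.6,10,0,93,-7.2,-37.6,10,0,93,-7.2,-37.6,10,0,93,-7.2,-37.6,10,0,93,-7.2,-37.6,10,0,93,-7.2,-37.6,10,0,93,-7.2,-37.6,10,0,93,-7.2,-37.6,10,0,93,-7.2,-37.6,10,0,93,-7.2,-37.6,10,0,93],
)

```text
t: 2.42
tool_pos: [0.3896, 0.1772, 0.2287]
orientation: [-3.138, -0.156, -0.001]
force: [0.3, -0.4, -0.4]
opening: 0.093
gripper_force: 0.0
```

Emit:
play_rows(
  deltas=[-7.2,-37.6,10,0,93,-7.2,-37.6,10,0,93,0,0,0,5.5,70,0,0,0,5.5,70,0,0,0,5.5,70,0,0,0,5.5,70,0,0,0,0,70],
)

```text
t: 3.0
tool_pos: [0.3688, 0.2492, 0.2089]
orientation: [3.109, -0.452, -0.0]
force: [-0.4, -0.2, 0.0]
opening: 0.0705
gripper_force: 0.0
```

Run:
```python
from h import *
np.set_printoptions(precision=4,suppress=True)
c=cam("wrist"); im=c["pixels"]; np.savez("w2.npz",**{k:c[k] for k in c})
p=proj(c,(.437,.23,.056)); print(p)
x,y=int(np.clip(p[0],100,540)),int(np.clip(p[1],90,310))
k=im[y-90:y+90,x-100:x+100]; cv2.imwrite("pics/w2.png",cv2.resize(k,(800,720),interpolation=2)[:600]); print(x-100,y-90)
for nm,lo,hi in(("orange",(5,120,60),(18,255,255)),("green",(45,80,30),(80,255,255)),("blue",(105,120,30),(130,255,255))):
    for A,ce,m in blobs(im,lo,hi,(x-100,y-90,x+100,y+90),30)[0]:
        r=cv2.minAreaRect(cv2.findNonZero(m)); b=cv2.boxPoints(r)
        print(nm,A,ce,onz(c,ce,.056),b.round(1).tolist())
s=robot.read_state();print(s["t"],s["tool_pos"],s["orientation"],s["q"])
```

```text
[315.8789 106.1204]
215 16
orange 419 [312.46 128.88] [0.419  0.2386 0.056 ] [[295.20001220703125, 132.3000030517578], [297.3999938964844, 119.80000305175781], [329.70001220703125, 125.5], [327.5, 138.0]]
orange 128 [309.95 143.06] [0.4075 0.2444 0.056 ] [[298.8999938964844, 144.3000030517578], [299.8999938964844, 138.5], [321.0, 142.0], [320.0, 147.8000030517578]]
green 608 [320.33  81.19] [0.4559 0.2204 0.056 ] [[305.3999938964844, 90.4000015258789], [309.20001220703125, 67.69999694824219], [335.29998779296875, 72.0999984741211], [331.5, 94.80000305175781]]
blue 1711 [316.54 101.64] [0.4405 0.2284 0.056 ] [[287.29998779296875, 135.39999389648438], [301.20001220703125, 57.5], [345.8999938964844, 65.5], [332.0, 143.39999389648438]]
3.05 [0.3689 0.2492 0.209 ] [ 3.1099 -0.444  -0.0003] [ 0.4788 -0.2972  1.9096 -0.      1.5294  2.3332]
```

View pics/w2.png

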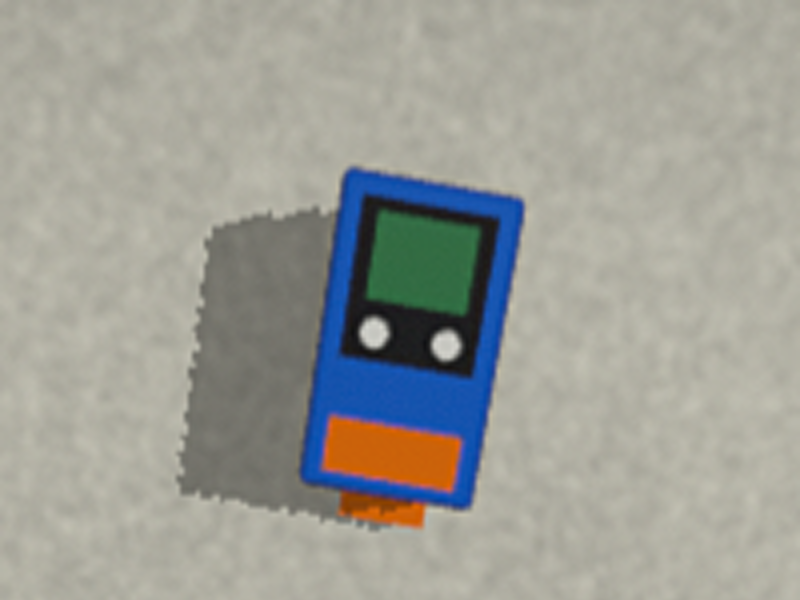

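Run:
```python
from h import *
np.set_printoptions(precision=4,suppress=True)
c=dict(np.load("w2.npz")); P=[onz(c,p,.056) for p in((301.3,57.5),(345.8,65.8),(332.2,143.2),(289.8,136.2))]
ce=np.mean(P,0); ax=(P[0]+P[1]-P[2]-P[3])/2; yaw=np.arctan2(ax[1],ax[0]); print(ce,yaw,np.linalg.norm(ax),np.linalg.norm(P[0]-P[1]))
o=np.array([.419,.2386]);g=np.array([.4559,.2204]);print(np.arctan2(*(g-o)[::-1]))
s=robot.read_state();r=R.from_rotvec(s["orientation"]);tx=r.as_matrix()[:,0];ty=np.arctan2(tx[1],tx[0])
print("turn deg",np.degrees(ty-yaw)); t=ce.copy();t[2]=.027; print("shift before turn",1000*r.inv().apply(t-s["tool_pos"]))
```

```text
[0.4402 0.2279 0.056 ] -0.45340247748744283 0.06687370714692638 0.03865832181334681
-0.45821287989996956
turn deg 9.728023937004277
shift before turn [ 74.4466   0.4594 181.9824]
```

Emit:
play_rows(
  deltas=[37.2,0.3,0,0,70,37.2,0.2,0,0,70,0,0,40,5,70,0,0,40,4.8,70,0,0,40,0,70,0,0,35,0,70,0,0,20,0,70,0,0,7,0,70,0,0,0,0,70],
)

```text
t: 3.8
tool_pos: [0.4384, 0.227, 0.0251]
orientation: [3.058, -0.708, -0.006]
force: [0.4, 0.1, -0.5]
opening: 0.07
gripper_force: 0.0
```

Emit:
play_rows(
  deltas=[0,0,0,0,30,0,0,0,0,30,0,0,0,0,30,0,0,0,0,30,0,0,0,0,30,0,0,0,0,30],
  newtons=25,
)

```text
t: 4.3
tool_pos: [0.4407, 0.2283, 0.0283]
orientation: [-3.059, 0.712, -0.002]
force: [-1.5, -1.3, 7.2]
opening: 0.0399
gripper_force: 25.0
```

Emit:
play_rows(
  deltas=[0,0,-5,0,30,0,0,-15,0,30,0,0,-30,0,30,0,0,-30,-6.5,30,0,0,-30,-6.5,30,0,0,-30,-6.5,30,0,0,-30,-6.5,30,0,0,-10,-6.4,30,0,0,0,0,30],
)

```text
t: 5.05
tool_pos: [0.4418, 0.2289, 0.2112]
orientation: [-3.134, -0.178, -0.009]
force: [0.2, 0.3, -1.9]
opening: 0.0395
gripper_force: 25.0
```

Emit:
play_rows(
  deltas=[6.5,36.3,0,0,30,6.5,36.3,0,0,30,6.5,36.3,0,0,30,6.5,36.3,0,0,30,6.5,36.3,0,0,30,6.5,36.3,0,0,30,6.5,36.3,0,0,30,6.5,36.3,0,0,30,6.5,36.3,0,0,30,6.5,36.3,0,0,30],
)

```text
t: 5.88
tool_pos: [0.5428, -0.1273, 0.2049]
orientation: [-3.136, -0.162, 0.004]
force: [1.1, 0.3, -1.9]
opening: 0.04
gripper_force: 25.0
```

Emit:
play_rows(
  deltas=[6.5,36.3,0,0,30,6.5,36.3,0,0,30,0,0,0,0,30,0,0,0,0,30,0,0,0,0,30],
)

```text
t: 6.3
tool_pos: [0.5634, -0.1961, 0.2051]
orientation: [-3.135, -0.164, 0.005]
force: [0.2, 0.1, -1.1]
opening: 0.04
gripper_force: 25.0
```

Run:
```python
from h import *
c=cam("wrist"); np.savez("w3.npz",**{k:c[k] for k in c}); cv2.imwrite("pics/w3.png",c["pixels"])
d=cam("scene");np.savez("s3.npz",**{k:d[k] for k in d})
s=robot.read_state();print(s["t"],s["tool_pos"],s["orientation"],s["force"],s["wrist_torque"],s["opening"])
```

```text
6.4 [ 0.56388206 -0.19531054  0.20616597] [-3.13598119e+00 -1.68452165e-01  2.19260059e-03] [-0.28715925  0.50867941 -1.46778986] [-0.01291356  0.03615802 -0.01224987] 0.03989800243342744
```

View pics/w3.png

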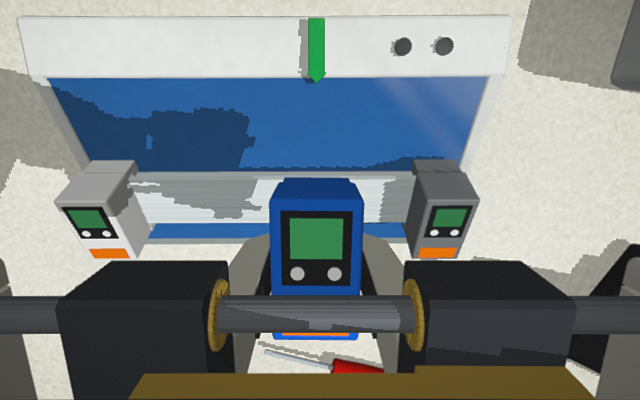

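Run:
```python
from h import *
np.set_printoptions(precision=4,suppress=True)
c=dict(np.load("w3.npz")); im=c["pixels"]; g=cv2.cvtColor(im,cv2.COLOR_BGR2GRAY).astype(float); hsv=cv2.cvtColor(im,cv2.COLOR_BGR2HSV)
m=cv2.inRange(hsv,(100,80,15),(130,255,255))
def line(P):
    P=np.array(P,float);p=np.polyfit(*P.T,1)
    for _ in range(4):
        r=abs(P[:,1]-np.polyval(p,P[:,0]));k=r<max(1.,np.median(r)*2);p=np.polyfit(*P[k].T,1)
    print("line",p,k.sum(),len(k));return p
led=line([(u,np.where(m[60:95,u])[0][0]+59.5) for u in list(range(70,290,5))+list(range(335,470,5)) if m[60:95,u].any()])
ru=line([(u,np.where(m[120:185,u])[0][-1]+120.5) for u in list(range(150,265,4))+list(range(370,405,4)) if m[120:185,u].any()])
a,b=[onz(c,(u,np.polyval(led,u)),.0935) for u in(100,450)]
yv=(a-b)/np.linalg.norm(a-b);yaw=np.arctan2(-yv[0],yv[1]);print("yaw",yaw)
yaw_=.5*(yaw+.1088); X=np.array([np.cos(yaw),np.sin(yaw),0]);Y=np.array([-np.sin(yaw),np.cos(yaw),0])
n=np.array([0,0,1])*np.cos(.45)-X*np.sin(.45); pc=X*(a@X-.078)+[0,0,.055]
for u in(160,260,380):
    e,d=ray(c,(u,np.polyval(ru,u))); p0=pc+n*.029; q=e+d*((p0-e)@n)/(d@n); print("rail upper",q,"X",q@X,"rel panel",(q-pc)@(X*np.cos(.45)+np.array([0,0,np.sin(.45)])))
B,_=blobs(im,(45,100,50),(80,255,255),(290,5,340,90),30)
for A,ce,k in B:
    xs=cv2.findNonZero(k)[:,0]; print("marker",A,ce,xs.min(0),xs.max(0)); print([onz(c,ce,z)@Y for z in(.094,.104)],onz(c,(316.5,77),.1)@Y)
for cc,uv in(("top",(388.91,150.38)),):
    t=cam("top"); print("top mk Y",onz(t,uv,.1)@Y)
s3=dict(np.load("s3.npz")); print("scene mk Y",onz(s3,(248.1,276.6),.099)@Y)
s=robot.read_state();tp=np.array(s["tool_pos"]);print("tool X,Y,z",tp@X,tp@Y,tp[2]); r=R.from_rotvec(s["orientation"]).as_matrix();print("tool yaw",np.arctan2(r[1,0],r[0,0]),r)
B,_=blobs(im,(45,80,30),(85,255,255),(270,200,360,270),100)
for A,ce,k in B: q=onz(c,ce,tp[2]+.029); print("window",q@X-tp@X,q@Y-tp@Y)
```

```text
line [-0.0014 77.7754] 71 71
line [ -0.0045 172.1037] 38 38
yaw 0.10697501691345321
rail upper [ 0.5694 -0.0663  0.0902] X 0.5590970259567826 rel panel 0.02082361665930097
rail upper [ 0.5785 -0.1473  0.0903] X 0.5594225409699977 rel panel 0.021185120419338156
rail upper [ 0.5892 -0.2445  0.0905] X 0.5597376355616827 rel panel 0.02153505168222053
marker 1013 [316.22  47.92] [308  18] [325  82]
[np.float64(-0.25422097019381223), np.float64(-0.25422781552116075)] -0.25439822167428855
top mk Y -0.2548216834685487
scene mk Y -0.2561245822821995
tool X,Y,z 0.5400489379838851 -0.25436513799389027 0.20662829653984024
tool yaw 0.10803774112881347 [[ 0.9942  0.1078 -0.0007]
 [ 0.1078 -0.9942  0.0006]
 [-0.0006 -0.0007 -1.    ]]
window 0.017874814407172535 0.0003504384625154233
```

Run:
```python
from h import *
for f,us,v0,v1 in(("w3",(160,240,380),160,188),("w1",(230,300),92,110)):
    im=np.load(f+".npz")["pixels"]
    for u in us: print(f,u,[(v,im[v,u].tolist()) for v in range(v0,v1,1)])
```

```text
w3 160 [(160, [103, 65, 33]), (161, [102, 64, 30]), (162, [102, 65, 32]), (163, [101, 62, 30]), (164, [102, 65, 32]), (165, [102, 66, 33]), (166, [102, 65, 32]), (167, [101, 63, 27]), (168, [103, 66, 32]), (169, [104, 66, 33]), (170, [101, 63, 28]), (171, [117, 94, 78]), (172, [145, 142, 132]), (173, [152, 155, 148]), (174, [153, 155, 147]), (175, [155, 157, 151]), (176, [154, 156, 149]), (177, [153, 155, 148]), (178, [153, 155, 148]), (179, [150, 152, 144]), (180, [142, 144, 138]), (181, [138, 139, 133]), (182, [139, 140, 133]), (183, [140, 142, 135]), (184, [146, 148, 141]), (185, [144, 146, 139]), (186, [141, 143, 137]), (187, [141, 143, 137])]
w3 240 [(160, [108, 68, 33]), (161, [126, 78, 35]), (162, [162, 98, 42]), (163, [163, 100, 42]), (164, [164, 100, 43]), (165, [169, 103, 45]), (166, [169, 104, 45]), (167, [157, 97, 44]), (168, [107, 68, 34]), (169, [102, 63, 27]), (170, [103, 64, 32]), (171, [120, 101, 88]), (172, [154, 157, 152]), (173, [152, 154, 148]), (174, [155, 156, 148]), (175, [155, 156, 149]), (176, [149, 151, 145]), (177, [150, 152, 145]), (178, [150, 151, 144]),
[... 1004 characters left out ...]
, 36]), (98, [137, 84, 35]), (99, [118, 71, 30]), (100, [85, 55, 32]), (101, [118, 111, 104]), (102, [151, 153, 146]), (103, [167, 169, 162]), (104, [185, 188, 179]), (105, [186, 187, 179]), (106, [188, 190, 181]), (107, [190, 190, 182]), (108, [189, 191, 183]), (109, [189, 191, 182])]
w1 300 [(92, [138, 85, 37]), (93, [138, 83, 36]), (94, [138, 85, 38]), (95, [137, 84, 36]), (96, [142, 88, 42]), (97, [141, 87, 37]), (98, [122, 74, 31]), (99, [88, 56, 33]), (100, [111, 102, 95]), (101, [148, 151, 145]), (102, [162, 164, 157]), (103, [186, 188, 179]), (104, [188, 188, 180]), (105, [186, 188, 179]), (106, [185, 188, 179]), (107, [186, 188, 178]), (108, [186, 187, 178]), (109, [184, 185, 176])]
```

Run:
```python
from h import *
yaw=.1075;X=np.array([np.cos(yaw),np.sin(yaw),0]);Y=np.array([-np.sin(yaw),np.cos(yaw),0]);n=np.array([0,0,1])*np.cos(.45)-X*np.sin(.45)
pc=X*.552+[0,0,.055]
rays={}
for f,uv,zz in(("w3",(240,179.2),.029),("w3",(240,171),.024),("w1",(300,102.5),.029),("w1",(300,100),.024)):
    c=dict(np.load(f+".npz"));e,d=ray(c,uv);q=e+d*((pc+n*zz-e)@n)/(d@n);print(f,zz,"X",q@X,"z",q[2])
    rays.setdefault(zz,[]).append((e@X,e[2],d@X/d[2]))
for zz,((x1,z1,m1),(x2,z2,m2)) in rays.items():
    z=(x1-m1*z1-x2+m2*z2)/(m2-m1);print("tri",zz,x1+m1*(z-z1),z)
```

```text
w3 0.029 X 0.5517827178403455 z 0.08710126355434888
w3 0.024 X 0.5582327263352163 z 0.08466417579619745
w1 0.029 X 0.5512912127802546 z 0.08686383954529575
w1 0.024 X 0.5540649075251658 z 0.08265088980743052
tri 0.029 0.5513111490718619 0.08484205182671638
tri 0.024 0.5543764773490705 0.06375356846971815
```

Emit:
play_rows(
  deltas=[0,0.3,30,0,30,0,0,30,0,30,0,0,24,0,30,0,0,10,0,30,0,0,4,0,30,0,0,2,0,30,0,0,0,0,30,0,0,0,0,30],
)

```text
t: 7.12
tool_pos: [0.5657, -0.1973, 0.1092]
orientation: [3.136, 0.169, 0.004]
force: [-0.4, -1.0, -1.9]
opening: 0.0401
gripper_force: 25.0
```

Emit:
play_rows(
  deltas=[0,0,0,0,30,0,0,1,0,30,0,0,1,0,30,0,0,0,0,30],
)

```text
t: 7.45
tool_pos: [0.5645, -0.197, 0.1053]
orientation: [3.137, 0.169, 0.0]
force: [0.1, 0.3, -2.7]
opening: 0.0399
gripper_force: 25.0
```

Emit:
play_rows(
  deltas=[0,0,1,0,30,0,0,1,0,30,0,0,1,0,30,0,0,1,0,30,0,0,0,0,30],
)

```text
t: 7.87
tool_pos: [0.5642, -0.1968, 0.1007]
orientation: [-3.137, -0.169, 0.001]
force: [0.7, -1.1, -2.3]
opening: 0.04
gripper_force: 25.0
```

Emit:
play_rows(
  deltas=[0,0,1,0,30,0,0,0.5,0,30,0,0,0.5,0,30,0,0,0,0,30],
)

```text
t: 8.2
tool_pos: [0.5644, -0.1969, 0.099]
orientation: [-3.137, -0.169, 0.0]
force: [0.3, 0.6, -1.9]
opening: 0.0398
gripper_force: 25.0
```

Emit:
play_rows(
  deltas=[0,0,0.5,0,30,0,0,0.5,0,30,0,0,0,0,30],
)

```text
t: 8.45
tool_pos: [0.5644, -0.1969, 0.098]
orientation: [-3.137, -0.169, 0.0]
force: [-0.6, 0.2, -1.8]
opening: 0.0399
gripper_force: 25.0
```

Emit:
play_rows(
  deltas=[0,0,0.5,0,30,0,0,0.5,0,30,0,0,0,0,30],
)

```text
t: 8.7
tool_pos: [0.5644, -0.1969, 0.097]
orientation: [-3.137, -0.169, 0.0]
force: [-0.5, -0.4, -2.2]
opening: 0.0395
gripper_force: 25.0
```

Continue in half-millimetre steps, reading after each pair.

Emit:
play_rows(
  deltas=[0,0,0.5,0,30,0,0,0.5,0,30,0,0,0,0,30],
)

```text
t: 8.95
tool_pos: [0.5646, -0.197, 0.0965]
orientation: [3.137, 0.169, 0.001]
force: [-1.0, 0.4, 0.0]
opening: 0.04
gripper_force: 25.0
```

Emit:
play_rows(
  deltas=[0,0,0.5,0,30,0,0,0,0,30],
)

```text
t: 9.12
tool_pos: [0.5647, -0.1969, 0.0962]
orientation: [3.137, 0.169, 0.001]
force: [-0.8, 1.2, 4.1]
opening: 0.0396
gripper_force: 25.0
```

Emit:
play_rows(
  deltas=[0,0,0.5,0,30,0,0,0,0,30],
)

```text
t: 9.28
tool_pos: [0.5649, -0.1969, 0.096]
orientation: [3.137, 0.169, 0.002]
force: [-1.1, 2.2, 5.1]
opening: 0.0398
gripper_force: 25.0
```

Run:
```python
from h import *
s=robot.read_state();print(s["tool_pos"],s["force"],s["wrist_torque"])
c=cam("scene");np.savez("s4.npz",**{k:c[k] for k in c})
s=robot.read_state();print(s["force"],s["wrist_torque"])
```

```text
[ 0.56493521 -0.1969369   0.09598034] [-1.08739585  2.185988    5.07383867] [ 0.30027502  0.50707016 -0.05807691]
[-2.03411805  1.94467188  5.58298997] [ 0.34343848  0.4515268  -0.09237578]
```

Emit:
play_rows(
  deltas=[0,0,-3,0,30,0,0,-3,0,30,0,0,-0.8,0,30,0,0,0,0,30,0,0,0,0,30],
)

```text
t: 9.75
tool_pos: [0.5643, -0.1969, 0.1017]
orientation: [-3.137, -0.169, 0.0]
force: [-0.5, -0.3, -3.4]
opening: 0.0396
gripper_force: 25.0
```

Run:
```python
from h import *
s=robot.read_state();print(s["tool_pos"],s["force"],s["wrist_torque"])
a=cam("wrist")["pixels"];b=np.load("w3.npz")["pixels"]
for im in(a,b):
    for A,ce,k in blobs(im,(45,80,30),(85,255,255),(270,200,360,270),100)[0]: print(A,ce)
    m=cv2.inRange(cv2.cvtColor(im,cv2.COLOR_BGR2HSV),(105,120,30),(130,255,255))[170:230,316]; print(np.where(m)[0][[0,-1]]+170)
```

```text
[ 0.56431749 -0.19688189  0.10169276] [-0.52179633 -0.27131816 -3.43437621] [-0.05818162 -0.01716576 -0.035383  ]
2300 [315.62 237.99]
[170 210]
2283 [315.78 238.21]
[170 210]
```

Emit:
play_rows(
  deltas=[-1,0,0.45,0,30,-1,0,0.45,0,30,-1,0,0.48,0,30,-1,0,0.48,0,30,0,0,0,0,30],
)

```text
t: 10.22
tool_pos: [0.5601, -0.1973, 0.0998]
orientation: [-3.137, -0.169, 0.001]
force: [0.1, 0.9, -2.6]
opening: 0.04
gripper_force: 25.0
```

Emit:
play_rows(
  deltas=[-1,0,0.48,0,30,-1,0,0.48,0,30,0,0,0,0,30],
)

```text
t: 10.47
tool_pos: [0.5583, -0.1975, 0.099]
orientation: [-3.137, -0.169, 0.0]
force: [-0.7, -0.6, -2.1]
opening: 0.0397
gripper_force: 25.0
```

Emit:
play_rows(
  deltas=[-1,0,0.48,0,30,-1,0,0.48,0,30,0,0,0,0,30],
)

```text
t: 10.72
tool_pos: [0.5563, -0.1977, 0.098]
orientation: [-3.137, -0.169, 0.0]
force: [-1.0, 0.5, -3.4]
opening: 0.0397
gripper_force: 25.0
```

Emit:
play_rows(
  deltas=[-0.7,0,0.34,0,30,-0.7,0,0.34,0,30,0,0,0,0,30],
)

```text
t: 10.97
tool_pos: [0.555, -0.1979, 0.0974]
orientation: [-3.137, -0.169, 0.0]
force: [0.6, -0.1, -2.9]
opening: 0.0399
gripper_force: 25.0
```

Emit:
play_rows(
  deltas=[-0.5,0,0.24,0,30,-0.5,0,0.24,0,30,0,0,0,0,30],
)

```text
t: 11.22
tool_pos: [0.554, -0.198, 0.0969]
orientation: [-3.137, -0.169, 0.0]
force: [-0.4, -0.2, -2.3]
opening: 0.0398
gripper_force: 25.0
```

Emit:
play_rows(
  deltas=[-0.5,0,0.24,0,30,-0.5,0,0.24,0,30,0,0,0,0,30],
)

```text
t: 11.47
tool_pos: [0.553, -0.1981, 0.0964]
orientation: [-3.137, -0.169, 0.0]
force: [-0.6, 0.4, -2.3]
opening: 0.0393
gripper_force: 25.0
```

Emit:
play_rows(
  deltas=[-0.5,-0.5,0.24,0,30,-0.5,-0.5,0.24,0,30,0,0,0,0,30],
)

```text
t: 11.72
tool_pos: [0.5519, -0.1971, 0.096]
orientation: [-3.137, -0.169, 0.0]
force: [-0.1, -0.4, -2.0]
opening: 0.0395
gripper_force: 25.0
```

Emit:
play_rows(
  deltas=[-0.5,0,0.24,0,30,-0.5,0,0.24,0,30,0,0,0,0,30],
)

```text
t: 11.97
tool_pos: [0.5516, -0.1972, 0.0959]
orientation: [3.137, 0.169, 0.002]
force: [2.6, 0.9, -1.7]
opening: 0.0397
gripper_force: 25.0
```

Emit:
play_rows(
  deltas=[-0.5,0,0.24,0,30,0,0,0,0,30],
)

```text
t: 12.13
tool_pos: [0.5514, -0.1972, 0.0958]
orientation: [3.137, 0.169, 0.003]
force: [4.4, 0.8, -2.9]
opening: 0.0397
gripper_force: 25.0
```

Emit:
play_rows(
  deltas=[0.7,0,0,0,30,0,0,-0.8,0,30,0,0,-0.8,0,30,0,0,0,0,30],
)

```text
t: 12.47
tool_pos: [0.5515, -0.1973, 0.097]
orientation: [3.137, 0.169, 0.001]
force: [5.1, 0.3, -3.4]
opening: 0.0401
gripper_force: 25.0
```

Emit:
play_rows(
  deltas=[0,0,-0.6,0,30,0,0,-0.6,0,30,0,0,0,0,30],
)

```text
t: 12.72
tool_pos: [0.5515, -0.1973, 0.0981]
orientation: [3.137, 0.169, 0.001]
force: [5.1, 1.6, -5.1]
opening: 0.0401
gripper_force: 25.0
```

Emit:
play_rows(
  deltas=[0,0,0.8,0,30,0,0,0.8,0,30,0,0,0.4,0,30,0,0,0,0,30],
  newtons=12,
)

```text
t: 13.05
tool_pos: [0.5513, -0.1975, 0.0962]
orientation: [3.137, 0.169, 0.0]
force: [3.3, -0.4, -1.6]
opening: 0.04
gripper_force: 12.0
```

Emit:
play_rows(
  deltas=[-0.6,0,0.8,0,30,-0.8,0,0.8,0,30,-0.8,0,0.8,0,30,0,0,0,0,30],
)

```text
t: 13.38
tool_pos: [0.5488, -0.1977, 0.0936]
orientation: [3.137, 0.169, -0.0]
force: [2.9, -0.5, -1.4]
opening: 0.0399
gripper_force: 12.0
```

Emit:
play_rows(
  deltas=[-0.9,0,0.8,0,30,-0.9,0,0.8,0,30,-0.8,0,0.9,0,30,0,0,0,0,30],
)

```text
t: 13.72
tool_pos: [0.5461, -0.1979, 0.0911]
orientation: [3.137, 0.169, -0.001]
force: [2.1, -1.5, 0.6]
opening: 0.0401
gripper_force: 12.0
```

Emit:
play_rows(
  deltas=[-0.8,0,0.9,0,30,-0.8,0,0.9,0,30,-0.8,0,0.9,0,30,0,0,0,0,30],
)

```text
t: 14.05
tool_pos: [0.5443, -0.1982, 0.0889]
orientation: [3.137, 0.169, 0.001]
force: [2.1, -0.8, 3.5]
opening: 0.0401
gripper_force: 12.0
```

Run:
```python
from h import *
s=robot.read_state();print(s["tool_pos"],s["force"],s["wrist_torque"])
c=cam("wrist");cv2.imwrite("pics/w5.png",c["pixels"])
```

```text
[ 0.54427408 -0.1981654   0.08892108] [ 2.11135444 -0.81410761  3.50348847] [ 0.09349315 -0.40937764  0.02405669]
```

View pics/w5.png

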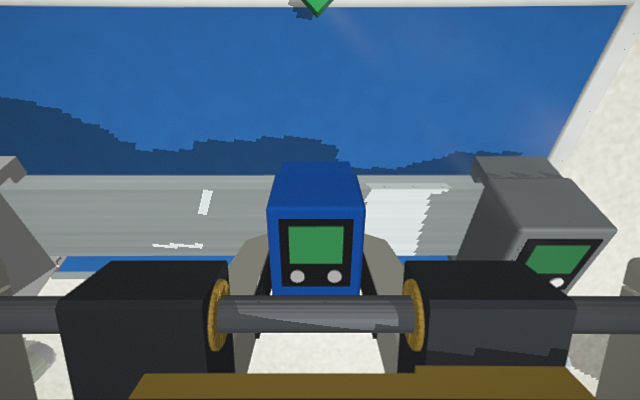

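Emit:
play_rows(
  deltas=[-0.7,0,0.9,0,30,-0.7,0,0.9,0,30,0,0,0,0,30],
)

```text
t: 14.35
tool_pos: [0.5432, -0.1983, 0.0874]
orientation: [3.137, 0.169, 0.002]
force: [2.0, 0.2, 4.5]
opening: 0.0401
gripper_force: 12.0
```

Emit:
play_rows(
  deltas=[-0.6,0,1,0,30,-0.6,0,1,0,30,0,0,0,0,30],
)

```text
t: 14.6
tool_pos: [0.5421, -0.1985, 0.0855]
orientation: [3.137, 0.169, 0.002]
force: [1.7, 0.9, 6.1]
opening: 0.0397
gripper_force: 12.0
```

Emit:
play_rows(
  deltas=[-0.6,0,1,0,30,-0.6,0,1,0,30,0,0,0,0,30],
)

```text
t: 14.85
tool_pos: [0.5404, -0.1986, 0.0828]
orientation: [3.137, 0.169, 0.001]
force: [3.2, -0.3, 3.7]
opening: 0.04
gripper_force: 12.0
```

Emit:
play_rows(
  deltas=[-0.4,0,0.8,0,30,-0.3,0,0.8,0,30,0,0,0,0,30],
)

```text
t: 15.1
tool_pos: [0.5391, -0.1985, 0.0805]
orientation: [-3.137, -0.169, 0.002]
force: [1.2, -2.5, 1.4]
opening: 0.0402
gripper_force: 12.0
```

Emit:
play_rows(
  deltas=[-0.2,0,0.8,0,30,-0.2,0,0.8,0,30,0,0,0,0,30],
)

```text
t: 15.35
tool_pos: [0.5387, -0.1986, 0.0793]
orientation: [-3.137, -0.169, 0.002]
force: [-0.8, -0.4, 3.7]
opening: 0.0396
gripper_force: 12.0
```

Emit:
play_rows(
  deltas=[0,0,0.8,0,30,0,0,0.8,0,30,0,0,0,0,30],
)

```text
t: 15.6
tool_pos: [0.539, -0.1986, 0.079]
orientation: [-3.137, -0.169, 0.001]
force: [-5.3, 1.3, 12.4]
opening: 0.0398
gripper_force: 12.0
```

Run:
```python
from h import *
s=robot.read_state();print(s["tool_pos"],s["force"])
c=cam("wrist");d=cam("scene")["pixels"];im=c["pixels"]
a=cv2.resize(im[120:300,220:460],(480,360)); b=cv2.resize(d[215:300,185:300],(480,355),interpolation=2)
cv2.imwrite("pics/w6.png",np.hstack([a[:355,:380],b[:,:420]]))
```

```text
[ 0.53899902 -0.1985898   0.07899758] [-5.27553577  1.33780898 12.37628327]
```

View pics/w6.png

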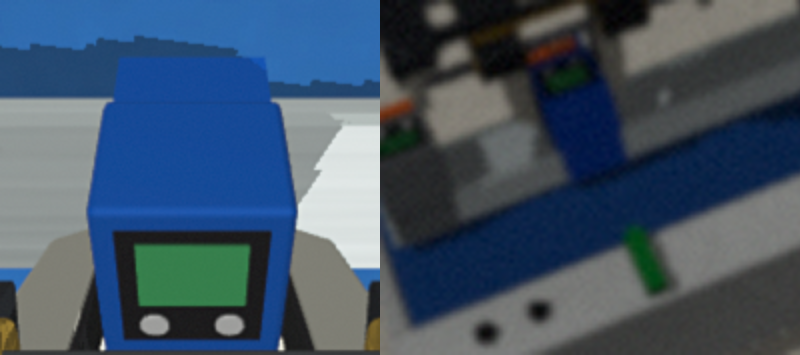

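Emit:
play_rows(
  deltas=[0,0,0.8,0,30,0,0,0.4,0,30,0,0,0,0,30,0,0,-1,0,30,0,0,-1,0,30,0,0,0,0,30],
)

```text
t: 16.2
tool_pos: [0.5393, -0.1984, 0.0784]
orientation: [-3.137, -0.169, -0.0]
force: [3.1, 0.9, -0.1]
opening: 0.0397
gripper_force: 12.0
```

Emit:
play_rows(
  deltas=[0,0,0,0,60,0,0,0,0,60,0,0,0,0,60,0,0,0,0,60],
)

```text
t: 16.53
tool_pos: [0.5387, -0.1985, 0.0782]
orientation: [-3.137, -0.169, 0.002]
force: [-0.1, 0.3, -0.2]
opening: 0.0588
gripper_force: 0.0
```

Emit:
play_rows(
  deltas=[0,0,-5,0,60,0,0,-15,0,60,0,0,-25,0,60,-20,0,-30,0,60,-30,0,-20,0,60,-30,0,-10,0,60,-20,0,0,0,60,0,0,0,0,60,0,0,0,0,60],
)

```text
t: 17.28
tool_pos: [0.4395, -0.2097, 0.1845]
orientation: [3.136, 0.167, 0.002]
force: [1.3, 0.4, 0.3]
opening: 0.0597
gripper_force: 0.0
```

Run:
```python
from h import *
s=robot.read_state();print(s["t"],s["tool_pos"],s["force"],s["opening"])
c=cam("wrist");im=c["pixels"];np.savez("w7.npz",**{k:c[k] for k in c})
b=cam("top")["pixels"]
cv2.imwrite("pics/w7.png",np.vstack([im[:330],cv2.resize(b[130:230,300:450],(405,270),interpolation=2).__class__.__call__((270,640,3),np.uint8) if 0 else np.hstack([cv2.resize(b[130:230,300:450],(405,270),interpolation=2),np.zeros((270,235,3),np.uint8)])]))
```

```text
17.2833 [ 0.43945891 -0.20969414  0.18451945] [1.34792519 0.42588486 0.28531638] 0.059708466181060474
```

View pics/w7.png

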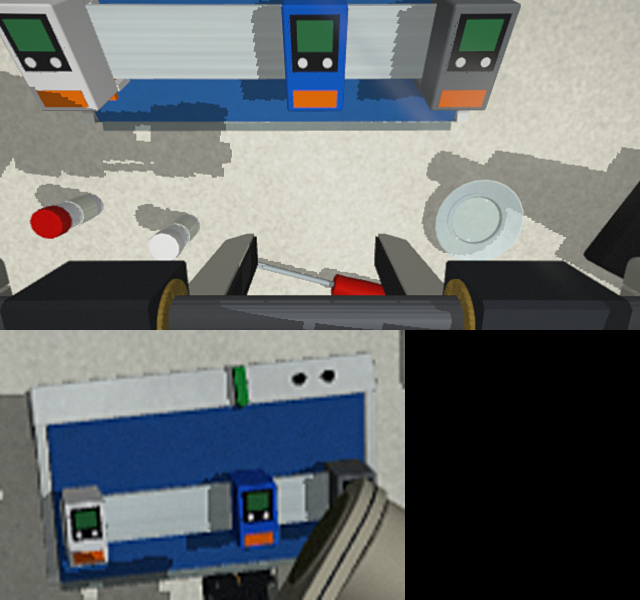

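Run:
```python
from h import *
np.set_printoptions(precision=4,suppress=True)
yaw=.1075;X=np.array([np.cos(yaw),np.sin(yaw),0]);Y=np.array([-np.sin(yaw),np.cos(yaw),0]);n=np.array([0,0,1])*np.cos(.45)-X*np.sin(.45);up=X*np.cos(.45)+np.array([0,0,1])*np.sin(.45)
pc=X*.552+[0,0,.055]
for f in("w7","t"):
    c=dict(np.load("w7.npz")) if f=="w7" else cam("top")
    bx=(0,0,640,120) if f=="w7" else (300,130,450,230)
    for nm,lo,hi in(("or",(5,130,90),(20,255,255)),("gr",(45,80,30),(85,255,255))):
        for A,ce,k in blobs(c["pixels"],lo,hi,bx,15)[0]:
            r=cv2.minAreaRect(cv2.findNonZero(k))[0] if f=="w7" else ce
            e,d=ray(c,r);q=e+d*((pc+n*.065-e)@n)/(d@n); print(f,nm,A,ce,"up",(q-pc)@up,"Y",q@Y)
```

```text
w7 or 698 [62.35 98.45] up -0.03661684534185336 Y -0.07890852692259087
w7 or 680 [314.75  98.45] up -0.03624884938904517 Y -0.25399672018702796
w7 or 740 [461.69  97.97] up -0.03614135547497853 Y -0.35574541758000616
w7 or 32 [114.16  96.94] up -0.035711144948797686 Y -0.1150377984691486
w7 gr 1269 [28.96 34.8 ] up 0.004652121308597712 Y -0.07837464858282037
w7 gr 1189 [480.69  34.33] up 0.005008750924331548 Y -0.3563756254065659
w7 gr 1201 [314.37  35.83] up 0.004499405883697568 Y -0.2537555796875852
t or 36 [395.72 206.78] up -0.035557934273233005 Y -0.25478433509204523
t or 38 [332.5  213.61] up -0.036319445780508545 Y -0.07988425784013255
t gr 63 [388.83 150.48] up 0.12528499185221637 Y -0.24143901893720632
t gr 61 [395. 193.] up 0.004740076571561003 Y -0.2540505126943961
t gr 52 [331.35 199.77] up 0.004120055226289051 Y -0.0797327428237618
```

```bash
python3 -c "
from plant import robot
print(robot.close_job())"
```

```text
the job is handed in; nothing more can be done
None
```

The blue module is hooked and sits flat on the rail, within about 1 mm of the green marker by the camera views. The force pattern and the match with the neighbouring modules suggest the clip snapped in. I read about 5 N while hooking and 12 N at the last check while snapping in, and handed the job in at about 17 s with the gripper clear.

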